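# Lever a bench sander up onto its packing fork

## Task

The front of the bench sander has to stand on its yellow packing fork. Take the pry bar from the blue mat, set it over the rubber-topped fulcrum block with its tip under the sander's front edge, and lever the sander up gently, only just as far as needed for the sprung fork to slide fully in under the front feet. Then ease the sander down onto the fork, draw the bar out and lay it back flat on the middle of the blue mat; move the sander only with the bar, do not shove or drop it, and leave the other things on the bench alone.

Things in the scene. Friction and masses are not known exactly. Their poses are not given: they have to be found in the camera images.
- sander: green disc sander, 4 to 9 kg (hidden), loose on four black feet. Base 240 mm (x) by 200 mm (y), 40 mm thick, underside 22 mm above the soles. Origin: centre of the footprint at sole level, z up; the front (yellow patch) faces own -x, to the fulcrum. Feet 30 mm square at x +-105, y +-70 mm; underside free between them. Up to 260 mm high, reaching 125 mm to +y. Tipping over 0.054 rad is too far
- lip (a point): middle of the lower front edge of the sander's base, where the bar bears from below: 22 mm above the bench while the sander is down; it must rise about 8 to 9 mm (tilt 0.037 rad) for the fork to pass; about 30 mm high once the front stands on the fork. Axes as the sander's
- stand: fixed lifting stand. Origin on the bench under the fulcrum block's middle; x points level to the sander, z up. Block 36 x 50 x 18 mm, topped by a rubber ridge. The sander's front edge is at x = about 62 mm. Fork arms (8 mm high) run at y = +-70 mm, the fork's cross piece behind the block (x -79 to -59 mm, moves with it); blue spring posts 14 mm high at x = -135, y = +-70 mm
- ridge (a point): middle of the top of the rounded rubber ridge (radius 8 mm, 44 mm long across) of the fulcrum block, 34 mm above the bench. It sinks under load by about 1 mm per 6 N, at most 12 mm. Axes as the stand's
- fork (a joint): travel (m) of the yellow sprung packing fork towards the sander: 0.002 to 0.008 at the start, its arms pressing against the front feet; 0.030 fully in under them. A spring pushes it in with about 2 N, by itself, once the feet are more than 8 mm off the bench. Not to be pushed by hand
- bar: loose flat steel pry bar, 300 mm long, 24 wide, 10 thick, 0.35 kg. Origin: middle of the underside; x points to the tip (+150 mm), z up. Last 55 mm at the tip only 6 mm thick (flush below). Red handle x -150 to -50 mm. Centre of mass at x = -9 mm. Starts flat on the mat. Laid with the ridge under x = +70 mm it bears on the lip, tip 0.29 rad down, and stays when let go
- bar_tip (a point): middle of the end face of the bar's thin tip, 3 mm above its underside; axes as the bar's. With the bar laid as said, pressing down on the handle 190 mm behind the ridge takes about 6 to 20 N and 35 to 70 mm of travel until the fork goes in
- mat: fixed blue mat, 400 mm (own x) by 180 mm (own y), 3 mm thick. Origin: centre of its underside, on the bench
- tape: bystander: roll of masking tape lying flat, 90 mm diameter, 25 mm high; origin under its centre
- screwdriver: bystander: screwdriver with yellow handle lying on the bench; origin under its middle
- tin: bystander: tin, 72 mm diameter, 80 mm high; origin under its centre
- jar: bystander: small jar with red cap, 60 mm diameter, 75 mm high; origin under its centre
- glue: bystander: glue bottle with red cap, 48 mm diameter, 130 mm high; origin under its centre
- spanner: bystander: open-ended spanner lying on the bench; origin under its middle

How it is judged:
By the outcome, as a careful person would: the job done as asked, in the order asked, and still so for the second after the job is handed in, with the robot touching nothing.
It also fails if it takes over 72 s, if anything falls off the work surface, if the arm or the gripper's body presses on something with over 40 N, if the wrist force passes 120 N, or if a joint passes its speed limit or range.

## Robot

A 6-joint arm with a two-finger parallel gripper is mounted at the origin on the work surface. World frame = base frame: x ahead of the robot, y to its left, z up, the work surface at z = 0. Lengths are in m, angles in rad, forces in N, time in s.
With the tool pointing down it reaches from about 0.3 to 0.75 m from the base axis. Payload 8.5 kg.
Tool frame: the origin (TCP) lies where the fingers leave the gripper's body, on its centre line; the fingertips stand 73 mm ahead of it and the grasp point (between the pads) lies 54 mm ahead of it; z points along the fingers, y is the line along which they close (so a half turn about z gives the same grasp; the last joint's range is limited). The gripper opens to 85 mm and grips with 20 to 120 N. Pads are 22 mm wide; open, the fingers measure 114 mm over their backs; the gripper's body (76 mm by 85 mm) begins 54 mm behind the grasp point. The pads swing forward as they close: fully open they stand 13 mm farther back than shut.
Start: joints at [0.963, 0.381, 1.297, -0, 1.464, -0.215], TCP at [0.211, 0.508, 0.304] pointing down, gripper open.
Joint ranges: [-3.11, 3.11], [-0.89, 2.33], [0.22, 2.48], [-1.42, 4.56], [0.17, 2.85], [-2.88, 2.88]. Speed limits (rad/s): [2.39, 2.39, 3.14, 3.14, 3.14, 3.14].

## Interface

Orientations are given as a rotation vector (axis times angle).
In Python, from workcell import env gives the robot as it stands.
- The arm moves only by the tool drive_tool, never from a script. Its argument "increments" is a list of rows, each a list of 6 numbers: the shift along the tool's x, y, z in m, then the turn, a rotation vector about the tool's x, y, z in rad. A call has 1 to 8 rows; each row shifts and turns the commanded pose from where the row before left it, along the tool's axes as they then stand; what a row does not reach is not made up. A row lasts 1/12 s, in which the tool goes at most 41.7 mm and 7.16 degrees, less where a joint would pass 70% of its speed; a pose out of reach is approached as far as the arm can. A call with a gripper value outside its range is refused whole. "gripper" is the finger opening in m, from 0 to 0.0854, set as the call begins (left out, the last holds). The fingers move at their own pace and stop on an object; "force" is the grip in N (left out, the last holds). Time passes only in rows, so rows that do not move let the fingers close. It gives the time, the measured TCP pose, the force, the opening and the grip force at its end, in the units of the state.
- env.observe(): the state, without advancing time (a new reading comes with each control period).
- env.capture(name): name is "side" or "top" or "wrist"; returns a dict with "image" (384x512x3 uint8, red, green, blue), "z_map" (384x512 float32, m along the optical axis (not along the pixel's ray), 0 where there is no reading), "fx", "fy", "cx", "cy" (pixels), "extrinsics" (4x4, takes a point from camera to world coordinates). Camera axes: x right, y down, z forward; pixel columns grow to the right and rows downward; lengths in m; the calibration is good to about 2 mm. A picture is of the moment at which its call begins.
- env.hand_in(): hands the job in; it is judged then, once.
Trained networks look in the newest picture that a camera, given by its name, has taken for a name from the list of things; names that differ only in an ending like _2 or _b are one class to them, and where a whole thing is asked for, a point or a joint stands for the part that bears it (a point fixed in the world has none). Each returns a list of dicts, best first, with "confidence" (0 to 1); they miss things now and then, are a little off and sometimes report something else, mostly with a low value. They report only what shows in the picture. A call takes as long as a camera call.
- env.boxes_of(camera, thing): "position" ([x, y, z] in m, in world coordinates, good to about 4 mm: the middle of the surface that is visible of it).
- env.landmark_of(camera, thing): "position" ([x, y, z] in m, in world coordinates, good to about 4 mm: a listed point, or the origin of a listed thing).
The state is a dict: "t": time; "joints": joint angles; "qd": joint speeds; "effort": joint torques, N m; "eef_pos": TCP position; "eef_rot": TCP orientation; "wrist_force": force on the tool from outside, world axes, zero at the start; "torque": the same for the moment, N m; "grip_width": finger opening in m; "grasp_force": force on a finger pad.
Only numpy, scipy, OpenCV 4.12 (cv2) and the standard library are available. Lean on these libraries where they do the work, as an engineer would, in place of code of your own. Each camera call takes 0.05 s, during which the arm holds its last target. There are 200 camera calls.

## Working session

There is one attempt and no reset: what is moved stays moved. The work goes in short steps, Python scripts to look and compute and a tool call to move; the robot and the scene stay as the last step left them, time stands still between calls to the robot, and variables do not carry over. Pictures are saved under pics/ and viewed, at most 10 in all, crops included, and the job is handed in when it is done.

Besides the shell and the picture viewer there is one more tool, called after "Call:" by a JSON object that holds its "op" and its "data", one argument or row to a line. drive_tool: Moves the arm, as the interface text tells. Its arguments: {"type":"object","properties":{"increments":{"type":"array"},"gripper":{"type":"number"},"force":{"type":"number"}},"required":["increments"]}

```bash
mkdir -p pics; ls; python3 - <<'E'
from workcell import env
import cv2,numpy as np
ims=[]
for c in ["side","top"]:
    r=env.capture(c); ims.append(r["image"])
    print(c,np.round(r["extrinsics"],3).tolist(),r["fx"])
    for t in ["sander","lip","stand","ridge","bar","bar_tip","mat","tape","screwdriver","tin","jar","glue","spanner","fork"]:
        try: print(t,[(np.round(d["position"],3).tolist(),round(d["confidence"],2)) for d in env.landmark_of(c,t)[:2]])
        except Exception as e: print(t,e)
cv2.imwrite("pics/a.png",cv2.cvtColor(cv2.resize(np.vstack(ims),(400,600)),cv2.COLOR_RGB2BGR)) if 0 else [cv2.imwrite(f"pics/a{i}.png",cv2.cvtColor(m,cv2.COLOR_RGB2BGR)) for i,m in enumerate(ims)]
print(env.observe())
E
```

```text
pics
side [[0.956, -0.188, 0.227, 0.223], [-0.295, -0.589, 0.753, -1.154], [-0.008, -0.786, -0.618, 1.048], [0.0, 0.0, 0.0, 1.0]] 490.873650401197
sander [([0.581, 0.279, 0.002], 0.73)]
lip [([0.582, 0.162, 0.023], 0.62)]
stand [([0.581, 0.1, -0.0], 0.57)]
ridge [([0.581, 0.101, 0.035], 0.54)]
bar [([0.498, -0.383, 0.004], 0.83), ([0.708, -0.155, 0.0], 0.64)]
bar_tip [([0.646, -0.38, 0.006], 0.89), ([0.583, 0.161, 0.023], 0.2)]
mat [([0.503, -0.379, 0.003], 0.73)]
tape [([0.394, -0.178, 0.003], 0.71), ([0.582, 0.1, 0.002], 0.69)]
screwdriver [([0.707, -0.154, -0.001], 0.59)]
tin [([0.749, 0.026, 0.003], 0.63)]
jar []
glue []
spanner [([0.773, -0.147, 0.0], 0.59)]
fork it knows: bar, bar_tip, glue, jar, lip, mat, ridge, sander, screwdriver, spanner, stand, tape, tin
top [[0.022, -0.989, 0.145, 0.428], [-1.0, -0.023, 0.001, 0.033], [0.003, -0.145, -0.989, 1.044], [0.0, 0.0, 0.0, 1.0]] 357.9989396646026
sander [([0.583, 0.278, -0.002], 0.87)]
lip [([0.583, 0.158, 0.023], 0.68)]
stand [([0.586, 0.102, -0.001], 0.72)]
ridge [([0.581, 0.097, 0.031], 0.45)]
bar [([0.499, -0.381, 0.002], 0.7
[... 536 characters left out ...]
driver, spanner, stand, tape, tin
{'t': 1.4, 'joints': array([ 9.62709992e-01,  3.80608171e-01,  1.29739282e+00, -7.26310104e-06,
        1.46360344e+00, -2.15268909e-01]), 'qd': array([ 0.00153916, -0.00011306,  0.00138428,  0.00087381,  0.00153486,
        0.00112316]), 'effort': array([ 3.50235887e-04, -4.48323512e+01, -2.31466717e+01, -1.39707772e-04,
        4.93441821e-04,  1.15727460e-05]), 'eef_pos': array([0.21051512, 0.50810171, 0.30392044]), 'eef_rot': array([ 6.13075075e-01,  3.08118993e+00, -2.14873684e-05]), 'wrist_force': array([0.209492  , 0.47266933, 0.601525  ]), 'torque': array([-0.05700725, -0.00718515,  0.01179018]), 'grasp_force': 0.0, 'grip_width': 0.08552647169842773}
```

View pics/a0.png

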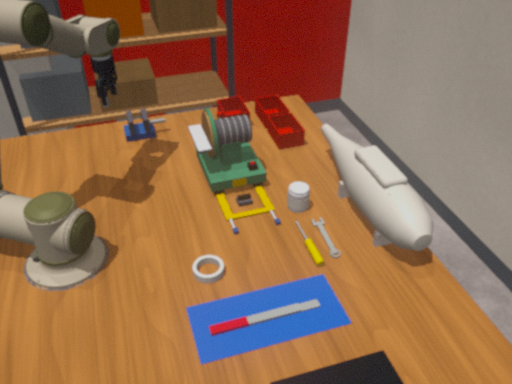

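View pics/a1.png

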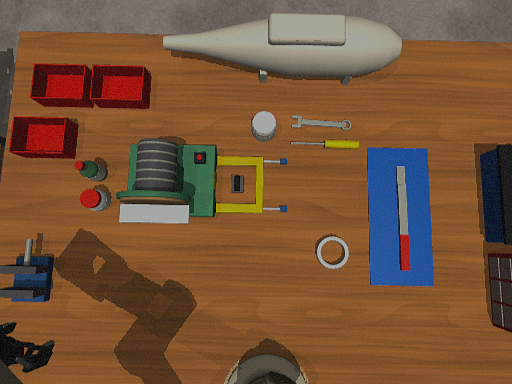

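The side view shows the sander at (235,160), the stand at (245,200), and the bar from (212,328) to (320,304) with its red end at low x. The top view agrees. I'll move over the bar first.

Call:
{"op": "drive_tool", "data": {
  "increments": [
    [-0.025, -0.025, 0, 0, 0, 0],
    [-0.025, -0.025, 0, 0, 0, 0],
    [-0.025, -0.025, 0, 0, 0, 0],
    [-0.025, -0.025, 0, 0, 0, 0],
    [-0.025, -0.025, 0, 0, 0, 0],
    [-0.025, -0.025, 0, 0, 0, 0],
    [-0.025, -0.025, 0, 0, 0, 0]
  ],
  "gripper": 0.06
}}

```text
t: 1.98
eef_pos: [0.3054, 0.2779, 0.3041]
eef_rot: [0.612, 3.081, 0.0]
wrist_force: [1.5, 0.6, 0.6]
grip_width: 0.0602
grasp_force: 0.0
```

Call:
{"op": "drive_tool", "data": {
  "increments": [
    [-0.025, -0.025, 0, 0, 0, 0],
    [-0.025, -0.025, 0, 0, 0, 0],
    [-0.025, -0.025, 0, 0, 0, 0],
    [-0.025, -0.025, 0, 0, 0, 0],
    [-0.025, -0.025, 0, 0, 0, 0],
    [-0.025, -0.025, 0, 0, 0, 0],
    [-0.025, -0.025, 0, 0, 0, 0]
  ]
}}

```text
t: 2.57
eef_pos: [0.4001, 0.049, 0.3042]
eef_rot: [0.613, 3.08, 0.0]
wrist_force: [0.8, 1.4, -0.4]
grip_width: 0.0601
grasp_force: 0.0
```

Call:
{"op": "drive_tool", "data": {
  "increments": [
    [-0.0165, -0.032, 0, 0, 0, 0],
    [-0.0165, -0.032, 0, 0, 0, 0],
    [-0.0165, -0.032, 0, 0, 0, 0],
    [-0.0165, -0.032, 0, 0, 0, 0],
    [-0.0165, -0.032, 0, 0, 0, 0],
    [-0.0165, -0.032, 0, 0, 0, 0]
  ]
}}

```text
t: 3.07
eef_pos: [0.4176, -0.1664, 0.3041]
eef_rot: [0.613, 3.081, -0.0]
wrist_force: [0.9, -0.0, -0.9]
grip_width: 0.0605
grasp_force: 0.0
```

Call:
{"op": "drive_tool", "data": {
  "increments": [
    [-0.0165, -0.032, 0, 0, 0, 0],
    [-0.0165, -0.032, 0, 0, 0, 0],
    [-0.0165, -0.032, 0, 0, 0, 0],
    [-0.0165, -0.032, 0, 0, 0, 0],
    [-0.0165, -0.032, 0, 0, 0, 0],
    [-0.0165, -0.032, 0, 0, 0, 0]
  ]
}}

```text
t: 3.57
eef_pos: [0.4356, -0.3816, 0.3039]
eef_rot: [0.613, 3.081, -0.0]
wrist_force: [0.1, -0.3, 0.2]
grip_width: 0.0599
grasp_force: 0.0
```

Call:
{"op": "drive_tool", "data": {
  "increments": [
    [0, 0, 0, 0, 0, 0.1195],
    [0, 0, 0, 0, 0, 0.1195],
    [0, 0, 0, 0, 0, 0.1195],
    [0, 0, 0, 0, 0, 0.1195],
    [0, 0, 0, 0, 0, 0.1195],
    [0, 0, 0, 0, 0, 0.1195],
    [0, 0, 0, 0, 0, 0.1195],
    [0, 0, 0, 0, 0, 0.1195]
  ]
}}

```text
t: 4.23
eef_pos: [0.4358, -0.3798, 0.3039]
eef_rot: [-1.969, -2.448, -0.0]
wrist_force: [-0.5, -0.4, 0.0]
grip_width: 0.06
grasp_force: 0.0
```

Call:
{"op": "drive_tool", "data": {
  "increments": [
    [0, 0, 0, 0, 0, 0.1195],
    [0, 0, 0, 0, 0, 0.1195],
    [0, 0, 0, 0, 0, 0.1195],
    [0, 0, 0, 0, 0, 0.1195],
    [0, 0, 0, 0, 0, 0.1195],
    [0, 0, 0, 0, 0, 0.1195],
    [0, 0, 0, 0, 0, 0.1195],
    [0, 0, 0, 0, 0, 0.1195]
  ]
}}

```text
t: 4.9
eef_pos: [0.4358, -0.3798, 0.3039]
eef_rot: [-2.874, -1.268, 0.0]
wrist_force: [-0.3, -0.7, -0.2]
grip_width: 0.0601
grasp_force: 0.0
```

Call:
{"op": "drive_tool", "data": {
  "increments": [
    [0, 0, 0, 0, 0, 0.1195],
    [0, 0, 0, 0, 0, 0.1195],
    [0, 0, 0, 0, 0, 0.1195],
    [0, 0, 0, 0, 0, 0.1195],
    [0, 0, 0, 0, 0, 0.1195],
    [0, 0, 0, 0, 0, 0.1195],
    [0, 0, 0, 0, 0, 0.1195],
    [0, 0, 0, 0, 0, 0]
  ]
}}

```text
t: 5.57
eef_pos: [0.4358, -0.3798, 0.3039]
eef_rot: [-3.142, 0.006, 0.0]
wrist_force: [-0.3, -1.1, 0.3]
grip_width: 0.0599
grasp_force: 0.0
```

```bash
cat > h.py <<'E'
from workcell import env
import cv2,numpy as np
def cloud(r):
    z=r["z_map"]; v,u=np.mgrid[:z.shape[0],:z.shape[1]]
    P=np.stack([(u-r["cx"])/r["fx"]*z,(v-r["cy"])/r["fy"]*z,z],-1)
    E=r["extrinsics"]; W=P@E[:3,:3].T+E[:3,3]; W[z==0]=np.nan
    return W
def save(r,n): cv2.imwrite(f"pics/{n}.png",cv2.cvtColor(r["image"],cv2.COLOR_RGB2BGR))
def hsv(r): return cv2.cvtColor(r["image"],cv2.COLOR_RGB2HSV)
def lm(c,t): return [(np.round(d["position"],4).tolist(),round(d["confidence"],2)) for d in env.landmark_of(c,t)[:2]]
E
python3 - <<'E'
from h import *
for c in ["wrist","top"]:
    r=env.capture(c); W=cloud(r); H=hsv(r)
    if c=="wrist": save(r,"w1")
    reg=(abs(W[...,0]-.5)<.22)&(abs(W[...,1]+.38)<.11)&(W[...,2]<.06)
    blue=reg&(H[...,0]>95)&(H[...,0]<130)&(H[...,1]>100)
    m=reg&~((H[...,0]>95)&(H[...,0]<130)&(H[...,1]>100))&~((H[...,0]>5)&(H[...,0]<25)&(H[...,1]>80))
    m=cv2.morphologyEx(m.astype(np.uint8),cv2.MORPH_OPEN,np.ones((3,3)))
    n,l,s,_=cv2.connectedComponentsWithStats(m); k=1+np.argmax(s[1:,4]); b=l==k
    for nm,q in (("mat",blue),("bar",b)):
        p=W[q]; (cx,cy),wh,a=cv2.minAreaRect(p[:,:2].astype(np.float32)); print(c,nm,q.sum(),cx,cy,wh,a,"z",np.nanmedian(p[:,2]))
    print(lm(c,"bar"),lm(c,"bar_tip"),lm(c,"mat"))
E
```

```text
wrist mat 29819 0.46155422925949097 -0.3763888478279114 (0.3140149414539337, 0.1801469475030899) 0.013819263316690922 z 0.0038276964682708026
wrist bar 4475 0.4809820055961609 -0.3830290138721466 (0.27061519026756287, 0.025576896965503693) 0.5034300088882446 z 0.01381981052491671
[([0.4996, -0.3794, -0.0007], 0.95)] [] [([0.5068, -0.3739, -0.0023], 0.71)]
top mat 7314 0.5036740303039551 -0.3768249452114105 (0.1814098209142685, 0.3990006446838379) 89.93496704101562 z 0.003000491186925913
top bar 591 0.5476868748664856 -0.3838496208190918 (0.19651126861572266, 0.028442958369851112) 0.6935008764266968 z 0.01198205433268229
[([0.498, -0.3826, 0.0046], 0.93), ([0.5016, -0.378, 0.0018], 0.63)] [([0.6445, -0.3817, 0.0065], 0.73)] [([0.5034, -0.3755, 0.0049], 0.67), ([0.645, -0.38, 0.0049], 0.31)]
```

View pics/w1.png

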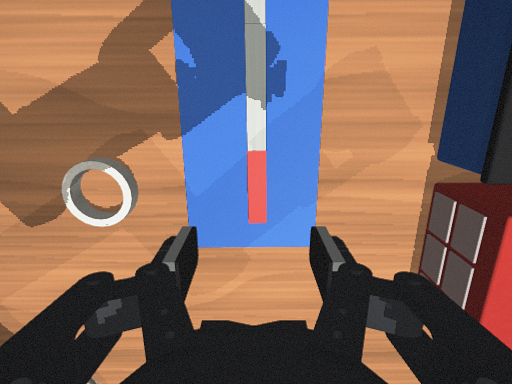

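The wrist view shows the bar midway between the fingers, with the handle's red end at (257,222) to (257,150) and the mat aligned with it. I'll descend and grasp at about x = -61 mm on the bar.

Call:
{"op": "drive_tool", "data": {
  "increments": [
    [0, 0.0035, 0.035, 0, 0, -0.01],
    [0, 0, 0.035, 0, 0, 0],
    [0, 0, 0.035, 0, 0, 0],
    [0, 0, 0.035, 0, 0, 0],
    [0, 0, 0.03, 0, 0, 0],
    [0, 0, 0.02, 0, 0, 0],
    [0, 0, 0.015, 0, 0, 0],
    [0, 0, 0.01, 0, 0, 0]
  ]
}}

```text
t: 6.63
eef_pos: [0.4356, -0.3829, 0.0871]
eef_rot: [-3.14, -0.017, 0.002]
wrist_force: [0.3, 0.5, 0.2]
grip_width: 0.0598
grasp_force: 0.0
```

Call:
{"op": "drive_tool", "data": {
  "increments": [
    [0, 0, 0.006, 0, 0, 0],
    [0, 0, 0.005, 0, 0, 0]
  ]
}}

```text
t: 6.8
eef_pos: [0.436, -0.3835, 0.0778]
eef_rot: [3.141, 0.017, 0.0]
wrist_force: [0.2, 0.2, 1.0]
grip_width: 0.0601
grasp_force: 0.0
```

Call:
{"op": "drive_tool", "data": {
  "increments": [
    [0, 0, 0, 0, 0, 0],
    [0, 0, 0, 0, 0, 0],
    [0, 0, 0, 0, 0, 0],
    [0, 0, 0, 0, 0, 0],
    [0, 0, 0, 0, 0, 0],
    [0, 0, 0, 0, 0, 0]
  ],
  "gripper": 0.005,
  "force": 90
}}

```text
t: 7.3
eef_pos: [0.4361, -0.3836, 0.0792]
eef_rot: [3.14, 0.016, 0.002]
wrist_force: [-1.1, 0.8, 4.9]
grip_width: 0.0209
grasp_force: 88.4
```

Call:
{"op": "drive_tool", "data": {
  "increments": [
    [0, 0, -0.01, 0, 0, 0],
    [0, 0, -0.025, 0, 0, 0],
    [0, 0, -0.035, 0, 0, 0],
    [0, 0, -0.035, 0, 0, 0],
    [0, 0, -0.035, 0, 0, 0],
    [0, 0, -0.02, 0, 0, 0],
    [0, 0, 0, 0, 0, 0]
  ]
}}

```text
t: 7.88
eef_pos: [0.4364, -0.3839, 0.2432]
eef_rot: [3.134, 0.017, 0.008]
wrist_force: [0.4, -1.4, -3.0]
grip_width: 0.0201
grasp_force: 88.9
```

```bash
python3 - <<'E'
from h import *
for c in ["top","side"]:
    r=env.capture(c); W=cloud(r); H=hsv(r)
    reg=(abs(W[...,0]-.58)<.14)&(W[...,1]>-.06)&(W[...,1]<.16)
    y=reg&(H[...,0]>20)&(H[...,0]<35)&(H[...,1]>150)&(H[...,2]>90)&(W[...,2]<.016)
    p=W[y]; (a,b),wh,an=cv2.minAreaRect(p[:,:2].astype(np.float32)); print(c,"fork",a,b,wh,an,p[:,1].min(),np.median(p[:,2]))
    rg=reg&(abs(W[...,0]-.58)<.04)&(W[...,1]>.06)&(W[...,1]<.14)&(W[...,2]>.013)
    p=W[rg]; print("block",p.min(0),p.max(0),rg.sum()); t=p[p[:,2]>.028]; print("ridge",np.median(t,0), t.min(0),t.max(0)) 
    g=(H[...,0]>55)&(H[...,0]<95)&(H[...,1]>80)&(W[...,2]>.03)&(W[...,2]<.075)&(abs(W[...,0]-.58)<.14)&(abs(W[...,1]-.28)<.2)
    p=W[g]; print("sander front y vs x",[(x,round(float(np.percentile(p[abs(p[:,0]-x)<.012,1],3)),4)) for x in (.51,.54,.62,.65)], p[:,0].min(),p[:,0].max())
    print([ (t,lm(c,t)) for t in ("ridge","stand","lip","sander")])
    if c=="side": print("bar",lm(c,"bar"),lm(c,"bar_tip"))
E
```

```text
top fork 0.5823800563812256 0.09094656258821487 (0.16642041504383087, 0.13390383124351501) 1.0887128114700317 0.022487954771375558 0.007574569957253141
block [0.55846928 0.07968611 0.01303075] [0.60641854 0.11502278 0.03751607] 206
ridge [0.58298038 0.09828393 0.03228506] [0.56008598 0.08990438 0.0280022 ] [0.60397116 0.10551704 0.03751607]
sander front y vs x [(0.51, 0.1589), (0.54, 0.1594), (0.62, 0.16), (0.65, 0.1599)] 0.4836377732320374 0.6822505837028755
[('ridge', [([0.5786, 0.0961, 0.0323], 0.43)]), ('stand', [([0.5844, 0.0991, 0.0013], 0.8)]), ('lip', [([0.5833, 0.1599, 0.024], 0.65)]), ('sander', [([0.5835, 0.2769, -0.001], 0.85)])]
side fork 0.6434105634689331 0.04081673547625542 (0.0614357516169548, 0.044630493968725204) 12.307297706604004 0.017480077531802918 0.006964548015809369Traceback (most recent call last):
  File "<stdin>", line 8, in <module>
    return umr_minimum(a, axis, None, out, keepdims, initial, where)
ValueError: zero-size array to reduction operation minimum which has no identity
```

Call:
{"op": "drive_tool", "data": {
  "increments": [
    [0, 0, 0, 0, 0, -0.1122],
    [0, 0, 0, 0, 0, -0.1122],
    [0, 0, 0, 0, 0, -0.1122],
    [0, 0, 0, 0, 0, -0.1122],
    [0, 0, 0, 0, 0, -0.1122],
    [0, 0, 0, 0, 0, -0.1122],
    [0, 0, 0, 0, 0, -0.1122]
  ]
}}

```text
t: 8.77
eef_pos: [0.4357, -0.3831, 0.2366]
eef_rot: [-2.891, -1.224, 0.001]
wrist_force: [0.8, -0.4, -3.6]
grip_width: 0.0207
grasp_force: 88.8
```

Call:
{"op": "drive_tool", "data": {
  "increments": [
    [0, 0, 0, 0, 0, -0.1122],
    [0, 0, 0, 0, 0, -0.1122],
    [0, 0, 0, 0, 0, -0.1122],
    [0, 0, 0, 0, 0, -0.1122],
    [0, 0, 0, 0, 0, -0.1122],
    [0, 0, 0, 0, 0, -0.1122],
    [0, 0, 0, 0, 0, -0.1122]
  ]
}}

```text
t: 9.35
eef_pos: [0.4357, -0.3832, 0.2367]
eef_rot: [-2.203, -2.238, -0.0]
wrist_force: [-0.1, -0.9, -4.0]
grip_width: 0.0204
grasp_force: 88.8
```

Call:
{"op": "drive_tool", "data": {
  "increments": [
    [0.03, 0.0135, 0, 0, 0, 0],
    [0.03, 0.0135, 0, 0, 0, 0],
    [0.03, 0.0135, 0, 0, 0, 0],
    [0.03, 0.0135, 0, 0, 0, 0],
    [0.03, 0.0135, 0, 0, 0, 0],
    [0.03, 0.0135, 0, 0, 0, 0],
    [0.03, 0.0135, 0, 0, 0, 0],
    [0.03, 0.0135, 0, 0, 0, 0]
  ]
}}

```text
t: 10.02
eef_pos: [0.5417, -0.1406, 0.2369]
eef_rot: [-2.209, -2.232, 0.001]
wrist_force: [-0.2, -0.0, -3.8]
grip_width: 0.0204
grasp_force: 88.9
```

Call:
{"op": "drive_tool", "data": {
  "increments": [
    [0.03, 0.0135, 0, 0, 0, 0],
    [0.03, 0.0135, 0, 0, 0, 0],
    [0.03, 0.0135, 0, 0, 0, 0],
    [0, 0, 0, 0, -0.12, 0],
    [0, 0, 0, 0, -0.12, 0],
    [0, 0, 0, 0, -0.12, 0],
    [0, 0, 0, 0, 0, 0],
    [0, 0, 0, 0, 0, 0]
  ]
}}

```text
t: 10.68
eef_pos: [0.5808, -0.0508, 0.2367]
eef_rot: [2.015, 2.04, -0.365]
wrist_force: [0.9, 0.0, -3.7]
grip_width: 0.0209
grasp_force: 89.0
```

```bash
cat >> h.py <<'E'
from scipy.spatial.transform import Rotation as Ro
def barfit(c):
    "steel bar points in camera: fit axis and top plane from the cloud near the TCP line"
    s=env.observe(); R=Ro.from_rotvec(s["eef_rot"]).as_matrix(); r=env.capture(c); W=cloud(r); T=(W-s["eef_pos"])@R
    q=(abs(T[...,0]-.1)<.16)&(abs(T[...,1])<.025)&(abs(T[...,2]-.068)<.03)
    return r,W,T,q,s,R
E
python3 - <<'E'
from h import *
for c in ["side","wrist"]:
    r,W,T,q,s,R=barfit(c); save(r,"b_"+c)
    for x in np.arange(-.03,.23,.03):
        p=T[q&(abs(T[...,0]-x)<.015)]
        if len(p): print(c,round(x,3),len(p),np.round(np.percentile(p,[5,50,95],axis=0)[:,1:],4).tolist())
    print(c,lm(c,"bar"),lm(c,"bar_tip"),"tool frame tip:",[np.round((np.array(a)-s["eef_pos"])@R,4) for a,_ in lm(c,"bar_tip")[:1]])
    p=T[q]; print("max x",np.percentile(p[:,0],99.5))
    if c=="wrist": print([(t,lm(c,t)) for t in ("ridge","stand","lip")])
print(s["eef_pos"],R.round(3).tolist())
E
```

```text
side -0.03 51 [[-0.0142, 0.0465], [-0.0069, 0.0666], [0.012, 0.0748]]
side 0.0 123 [[-0.0231, 0.0402], [0.0029, 0.0556], [0.0217, 0.0685]]
side 0.03 9 [[0.0026, 0.0675], [0.0077, 0.0681], [0.0104, 0.069]]
side 0.06 11 [[-0.0121, 0.0689], [-0.0109, 0.0719], [0.0023, 0.0763]]
side 0.09 15 [[-0.0115, 0.0691], [-0.0077, 0.0708], [-0.0009, 0.0778]]
side 0.12 17 [[-0.0122, 0.0692], [-0.0097, 0.071], [0.0017, 0.0787]]
side 0.15 9 [[-0.0119, 0.0712], [-0.0102, 0.074], [-0.0055, 0.0789]]
side 0.18 11 [[-0.0113, 0.0739], [-0.0078, 0.0758], [-0.001, 0.0783]]
side 0.21 6 [[-0.0104, 0.0761], [-0.0061, 0.0776], [0.0008, 0.0811]]
side [([0.5824, -0.0216, 0.1434], 0.62)] [([0.5769, 0.1184, 0.09], 0.72), ([0.582, 0.1017, 0.0356], 0.25)] tool frame tip: [array([ 0.2097, -0.0016,  0.0785])]
max x 0.25933802393300237
wrist -0.03 2000 [[-0.0101, 0.0635], [0.0004, 0.0644], [0.0115, 0.0653]]
wrist 0.0 3814 [[-0.0193, 0.0413], [0.0009, 0.0643], [0.0206, 0.066]]
wrist 0.03 2699 [[-0.01, 0.0649], [0.0004, 0.066], [0.0113, 0.067]]
wrist 0.06 3226 [[-0.0101, 0.0655], [0.0004, 0.0665], [0.0114, 0.0676]]
wrist 0.09 3875 [[-0.0101, 0.0659], [0.0004, 0.0671], [0.0113, 0.0682]]
wrist 0.12 1232 [[-0.0102, 0.0662], [0.0004, 0.0674], [0.0115, 0.0686]]
wrist [([0.5831, -0.0222, 0.1443], 0.81)] [([0.7719, -0.1472, 0.0017], 0.69)] tool frame tip: [array([-0.0074,  0.1901,  0.2549])]
max x 0.11278330175206108
[('ridge', []), ('stand', []), ('lip', [])]
[ 0.58093604 -0.05259744  0.23784766] [[-0.008, 1.0, 0.003], [0.937, 0.009, -0.35], [-0.35, 0.0, -0.937]]
```

View pics/b_wrist.png

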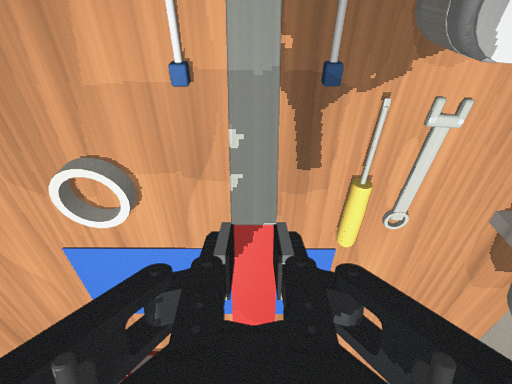

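The wrist view shows the bar running straight ahead between the spring posts at (178,72) and (333,72). The grip is centred, with the bar about 0.02 rad tip-low in the hand.

Call:
{"op": "drive_tool", "data": {
  "increments": [
    [0.007, 0.0008, 0.0187, 0, 0, 0],
    [0.007, 0.0008, 0.0187, 0, 0, 0],
    [0.007, 0.0008, 0.0188, 0, 0, 0],
    [0, 0, 0, 0, 0, 0],
    [0.01, 0, 0.0002, 0, 0, 0],
    [0.01, 0, 0.0002, 0, 0, 0],
    [0, 0, 0, 0, 0, 0]
  ]
}}

```text
t: 11.82
eef_pos: [0.5832, -0.0313, 0.1709]
eef_rot: [2.012, 2.036, -0.365]
wrist_force: [-0.6, 1.1, -4.2]
grip_width: 0.0207
grasp_force: 89.0
```

```bash
python3 - <<'E'
from h import *
r,W,T,q,s,R=barfit("side"); save(r,"c0")
im=cv2.resize(r["image"][150:260,170:330],(800,550),interpolation=cv2.INTER_CUBIC); cv2.imwrite("pics/c1.png",im[...,::-1])
print(lm("side","bar_tip"),lm("side","lip"),lm("side","ridge"),s["eef_pos"],s["eef_rot"])
E
```

```text
[([0.707, -0.1572, -0.0012], 0.72), ([0.5813, 0.1363, 0.0238], 0.52)] [([0.584, 0.1621, 0.0223], 0.69)] [([0.5825, 0.1007, 0.0374], 0.48)] [ 0.58318344 -0.03132853  0.17091617] [ 2.01248348  2.03620445 -0.3649512 ]
```

View pics/c1.png

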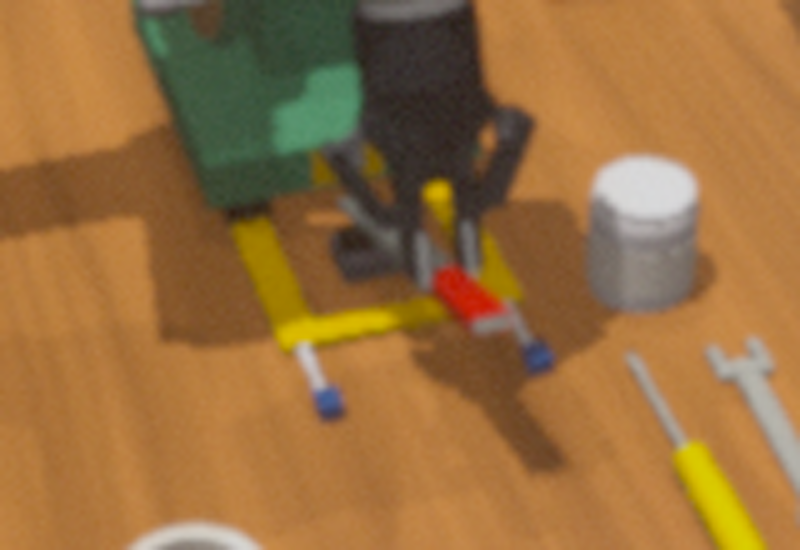

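The side crop shows the bar over the fulcrum block at (370,245), pointing under the sander's front edge. I'll pitch slightly further and slide in.

Call:
{"op": "drive_tool", "data": {
  "increments": [
    [0, 0, 0, 0, -0.02, 0],
    [0.008, 0, 0.0002, 0, 0, 0],
    [0.008, 0, 0.0002, 0, 0, 0],
    [0.008, 0, 0.0001, 0, 0, 0],
    [0, 0, 0, 0, 0, 0]
  ]
}}

```text
t: 12.43
eef_pos: [0.5826, -0.0095, 0.1603]
eef_rot: [2.002, 2.025, -0.385]
wrist_force: [-0.1, 1.1, -2.9]
grip_width: 0.0208
grasp_force: 89.1
```

Call:
{"op": "drive_tool", "data": {
  "increments": [
    [0.007, 0, 0.0001, 0, 0, 0],
    [0.0065, 0, 0.0001, 0, 0, 0],
    [0, 0, 0, 0, 0, 0]
  ]
}}

```text
t: 12.68
eef_pos: [0.5826, 0.0024, 0.1554]
eef_rot: [2.002, 2.024, -0.385]
wrist_force: [-1.2, 1.6, -2.5]
grip_width: 0.0207
grasp_force: 89.1
```

```bash
python3 - <<'E'
from h import *
r,W,T,q,s,R=barfit("wrist"); save(r,"d0")
print(s["eef_pos"],R.round(3).tolist(),s["wrist_force"],s["torque"])
for x in np.arange(-.03,.2,.03):
    p=T[q&(abs(T[...,0]-x)<.015)]
    if len(p): print(round(x,3),len(p),np.round(np.percentile(p,[5,50,95],axis=0)[:,1:],4).tolist())
E
```

```text
[0.58262442 0.00243345 0.1553736 ] [[-0.011, 1.0, 0.004], [0.929, 0.011, -0.37], [-0.37, -0.001, -0.929]] [-1.20289631  1.60863919 -2.54725232] [ 0.44410772 -0.03096804 -0.02820831]
-0.03 1950 [[-0.0101, 0.0639], [0.001, 0.0648], [0.0114, 0.0657]]
0.0 3809 [[-0.0193, 0.0413], [0.0009, 0.0643], [0.0207, 0.0659]]
0.03 2701 [[-0.01, 0.0645], [0.0009, 0.0655], [0.0113, 0.0665]]
0.06 3256 [[-0.0101, 0.0646], [0.0004, 0.0656], [0.0114, 0.0667]]
0.09 3989 [[-0.0101, 0.0646], [0.0004, 0.0658], [0.0113, 0.0669]]
0.12 1163 [[-0.01, 0.0647], [0.0008, 0.0659], [0.0113, 0.067]]
```

Call:
{"op": "drive_tool", "data": {
  "increments": [
    [0.0027, 0, 0, 0, 0, 0],
    [0.0027, 0, 0, 0, 0, 0],
    [-0.0011, 0, 0.0019, 0, 0.015, 0],
    [-0.0011, 0, 0.0019, 0, 0.015, 0],
    [-0.0011, 0, 0.0019, 0, 0.015, 0],
    [-0.0011, 0, 0.0019, 0, 0.015, 0],
    [-0.0011, 0, 0.0019, 0, 0.015, 0],
    [0, 0, 0, 0, 0, 0]
  ]
}}

```text
t: 13.4
eef_pos: [0.5828, -0.0029, 0.1467]
eef_rot: [2.048, 2.067, -0.314]
wrist_force: [0.4, 1.1, -2.6]
grip_width: 0.0204
grasp_force: 89.1
```

Call:
{"op": "drive_tool", "data": {
  "increments": [
    [-0.0006, 0, 0.001, 0, 0.008, 0],
    [0, 0, 0, 0, 0, 0]
  ]
}}

```text
t: 13.57
eef_pos: [0.5828, -0.0033, 0.1461]
eef_rot: [2.051, 2.072, -0.307]
wrist_force: [-0.6, -0.2, -2.7]
grip_width: 0.0207
grasp_force: 89.1
```

```bash
python3 - <<'E'
from h import *
r,W,T,q,s,R=barfit("wrist")
print(s["eef_pos"],R.round(3).tolist(),s["wrist_force"],s["torque"])
for x in np.arange(-.03,.2,.03):
    p=T[q&(abs(T[...,0]-x)<.015)]
    if len(p): print(round(x,3),np.round(np.percentile(p,50,axis=0)[1:],4).tolist())
E
```

```text
[ 0.58282274 -0.00330611  0.14612098] [[-0.01, 1.0, 0.003], [0.956, 0.01, -0.292], [-0.292, -0.0, -0.956]] [-0.57866563 -0.15375507 -2.65101812] [0.11683085 0.02543531 0.03579643]
-0.03 [0.001, 0.0647]
0.0 [0.0009, 0.0643]
0.03 [0.0004, 0.0656]
0.06 [0.0004, 0.0659]
0.09 [0.0004, 0.0661]
0.12 [0.0004, 0.0665]
```

Call:
{"op": "drive_tool", "data": {
  "increments": [
    [0, 0, 0, 0, 0, 0],
    [0, 0, 0, 0, 0, 0],
    [0, 0, 0, 0, 0, 0],
    [0, 0, 0, 0, 0, 0]
  ],
  "gripper": 0.04
}}

```text
t: 13.95
eef_pos: [0.5829, -0.0029, 0.1464]
eef_rot: [2.05, 2.071, -0.306]
wrist_force: [0.2, -0.2, -0.1]
grip_width: 0.0398
grasp_force: 0.0
```

Call:
{"op": "drive_tool", "data": {
  "increments": [
    [0, 0, -0.01, 0, 0, 0],
    [0, 0, -0.02, 0, 0, 0],
    [0, 0, -0.025, 0, 0, 0],
    [0, 0, 0, 0, 0, 0]
  ]
}}

```text
t: 14.28
eef_pos: [0.584, 0.0141, 0.2038]
eef_rot: [2.047, 2.068, -0.299]
wrist_force: [0.3, -0.7, 1.5]
grip_width: 0.0402
grasp_force: 0.0
```

```bash
python3 - <<'E'
from h import *
r,W,T,q,s,R=barfit("wrist"); save(r,"e0")
H=hsv(r); red=((H[...,0]<8)|(H[...,0]>172))&(H[...,1]>120)&(abs(W[...,0]-.583)<.02)&(W[...,2]>.03)
print(s["eef_pos"],s["wrist_force"],lm("wrist","bar"))
for y in np.arange(-.12,.08,.02):
    p=W[(abs(W[...,1]-y)<.005)&(abs(W[...,0]-.583)<.02)&(W[...,2]>.03)&(W[...,2]<.11)]
    if len(p)>20: print(round(y,3),np.round(np.percentile(p,[5,50,95],axis=0)[:,[0,2]],4).tolist())
p=W[red]; print("red",p.min(0),p.max(0))
E
```

```text
[0.58396522 0.01414803 0.20378469] [ 0.34969303 -0.65046455  1.50314222] [([0.5845, 0.0303, 0.0491], 0.84)]
-0.1 [[0.5739, 0.0972], [0.5849, 0.0988], [0.5958, 0.1003]]
-0.08 [[0.5733, 0.0916], [0.5847, 0.0934], [0.5954, 0.0948]]
-0.06 [[0.5735, 0.0861], [0.5846, 0.0878], [0.595, 0.0895]]
-0.04 [[0.5729, 0.081], [0.5837, 0.0825], [0.5953, 0.0841]]
-0.02 [[0.5724, 0.0753], [0.5835, 0.0768], [0.5947, 0.0785]]
0.0 [[0.5726, 0.0695], [0.5834, 0.0711], [0.5942, 0.0728]]
0.02 [[0.5727, 0.0637], [0.5833, 0.0654], [0.5939, 0.0672]]
0.04 [[0.5723, 0.0584], [0.5832, 0.0601], [0.594, 0.0618]]
0.06 [[0.572, 0.0529], [0.5824, 0.0546], [0.5935, 0.0564]]
red [ 0.57152795 -0.11063683  0.07386156] [ 0.59683815 -0.01364274  0.10239299]
```

View pics/e0.png

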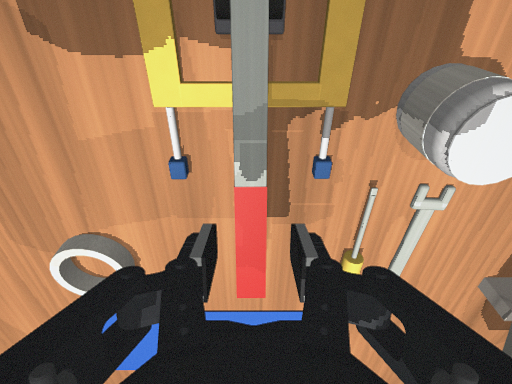

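The wrist view shows the bar lying over the block at (250,15), with the fork's cross piece at (250,95) and the posts clear. The lip height estimated from the bar plane is 22.5 mm. Next I'll press with closed fingers at y = -0.084.

Call:
{"op": "drive_tool", "data": {
  "increments": [
    [0, 0, 0, 0, 0.097, 0],
    [0, 0, 0, 0, 0.097, 0],
    [0, 0, 0, 0, 0.096, 0],
    [-0.0245, 0.0003, 0.005, 0, 0, 0],
    [-0.0245, 0, 0.005, 0, 0, 0],
    [-0.0245, 0, 0.005, 0, 0, 0],
    [-0.0245, 0, 0.005, 0, 0, 0],
    [0, 0, 0, 0, 0, 0]
  ],
  "gripper": 0.0,
  "force": 40
}}

```text
t: 15.05
eef_pos: [0.5835, -0.0889, 0.1777]
eef_rot: [2.212, 2.226, -0.011]
wrist_force: [-0.6, 0.6, 0.0]
grip_width: -0.0001
grasp_force: 0.0
```

```bash
cat >> h.py <<'E'
def status(png=None):
    s=env.observe(); print("t",round(s["t"],2),"tcp",s["eef_pos"].round(4),"F",s["wrist_force"].round(1),"tau",s["torque"].round(2))
    for c in ("wrist","top","side"):
        r=env.capture(c); W=cloud(r); H=hsv(r)
        if png and c==png[0]: save(r,png[1])
        y=(H[...,0]>20)&(H[...,0]<35)&(H[...,1]>150)&(H[...,2]>70)&(W[...,2]<.02)&(abs(W[...,0]-.583)<.1)&(W[...,1]<.16)&(W[...,1]>-.02)
        out=[]
        for lo,hi in ((-.083,-.05),(-.05,-.02),(.02,.05),(.05,.083)):
            p=W[y&(W[...,0]-.583>lo)&(W[...,0]-.583<hi)]
            out.append(round(float(np.percentile(p[:,1],3)),4) if len(p)>4 else None)
        print(c,"fork rear y",out,end=" ")
        if c=="wrist":
            b=(abs(W[...,0]-.583)<.008)&(W[...,2]>.024)&(W[...,2]<.11)&(W[...,1]>-.06)&(W[...,1]<.12)&(H[...,1]<90)
            p=W[b]
            if len(p)>50:
                k=np.polyfit(p[:,1],p[:,2],1); k=np.polyfit(*p[abs(np.polyval(k,p[:,1])-p[:,2])<.004][:,1:].T,1); print("slope",round(k[0],4),"top@ridge",round(np.polyval(k,.099),4),"lip",round(np.polyval(k,.16)-.0041,4),end="")
        if c!="wrist":
            g=(H[...,0]>50)&(H[...,0]<95)&(H[...,1]>80)&(W[...,2]>.04)&(W[...,2]<.085)&(W[...,1]>.165)&(W[...,1]<.22)&(abs(W[...,0]-.583)<.09)
            p=W[g]; print("base top z",np.median(p[:,2]).round(4) if len(p) else None,len(p),end="")
        print()
E
python3 -c "from h import *; status(('side','f0'))"
```

```text
t 15.05 tcp [ 0.5835 -0.0889  0.1777] F [-0.6  0.6  0. ] tau [-0.06 -0.04  0.03]
wrist fork rear y [0.0237, 0.0237, 0.0244, 0.0246] slope -0.2744 top@ridge 0.0438 lip 0.023
top fork rear y [0.0256, 0.0233, 0.0248, 0.0283] base top z 0.0617 1140
side fork rear y [0.0228, 0.0198, None, 0.0212] base top z 0.0608 206
```

Call:
{"op": "drive_tool", "data": {
  "increments": [
    [0.003, 0.001, 0.004, 0, 0, 0],
    [0, 0, 0.003, 0, 0, 0],
    [0, 0, 0.003, 0, 0, 0],
    [0, 0, 0.003, 0, 0, 0],
    [0, 0, 0.003, 0, 0, 0],
    [-0.0003, 0, 0.003, 0, 0, 0],
    [-0.0003, 0, 0.003, 0, 0, 0],
    [-0.0003, 0, 0.003, 0, 0, 0]
  ]
}}

```text
t: 15.87
eef_pos: [0.5852, -0.0835, 0.1545]
eef_rot: [2.206, 2.228, -0.008]
wrist_force: [-1.2, -1.9, 5.3]
grip_width: -0.0003
grasp_force: 2.1
```

Call:
{"op": "drive_tool", "data": {
  "increments": [
    [-0.0005, 0, 0.003, 0, 0, 0],
    [-0.0005, 0, 0.003, 0, 0, 0],
    [-0.0005, 0, 0.003, 0, 0, 0],
    [-0.0005, 0, 0.003, 0, 0, 0],
    [0, 0, 0, 0, 0, 0]
  ]
}}

```text
t: 16.28
eef_pos: [0.5853, -0.0858, 0.1427]
eef_rot: [2.206, 2.228, -0.007]
wrist_force: [-0.6, -1.3, 7.6]
grip_width: -0.0002
grasp_force: 3.8
```

```bash
python3 -c "from h import *; status()"
```

```text
t 16.28 tcp [ 0.5853 -0.0858  0.1427] F [-0.6 -1.3  7.6] tau [-0.44  0.06  0.02]
wrist fork rear y [0.0237, 0.0239, 0.0246, 0.0248] slope -0.173 top@ridge 0.038 lip 0.0233
top fork rear y [0.0256, 0.0233, 0.0247, 0.0284] base top z 0.062 1138
side fork rear y [0.0211, 0.0168, None, None] base top z 0.0611 177
```

Call:
{"op": "drive_tool", "data": {
  "increments": [
    [-0.0004, 0, 0.003, 0, 0, 0],
    [-0.0004, 0, 0.003, 0, 0, 0],
    [-0.0004, 0, 0.003, 0, 0, 0],
    [0, 0, 0, 0, 0, 0]
  ]
}}

```text
t: 16.77
eef_pos: [0.5854, -0.0873, 0.1338]
eef_rot: [2.205, 2.227, -0.008]
wrist_force: [-0.4, -3.7, 8.3]
grip_width: -0.0001
grasp_force: 3.9
```

```bash
python3 -c "from h import *; status()"
```

```text
t 16.77 tcp [ 0.5854 -0.0873  0.1338] F [-0.4 -3.7  8.3] tau [-0.77  0.12  0.02]
wrist fork rear y [0.0236, 0.0239, 0.0246, 0.0248] slope -0.1272 top@ridge 0.0377 lip 0.0259
top fork rear y [0.0259, 0.0233, 0.0248, 0.0283] base top z 0.0642 1150
side fork rear y [0.0208, 0.0167, None, None] base top z 0.0633 123
```

Call:
{"op": "drive_tool", "data": {
  "increments": [
    [-0.0007, 0, 0.003, 0, 0, 0],
    [-0.0007, 0, 0.003, 0, 0, 0],
    [-0.0007, 0, 0.003, 0, 0, 0],
    [-0.0004, 0, 0.002, 0, 0, 0],
    [0, 0, 0, 0, 0, 0]
  ]
}}

```text
t: 17.33
eef_pos: [0.5852, -0.089, 0.1227]
eef_rot: [2.206, 2.229, -0.006]
wrist_force: [-0.1, 0.7, 9.0]
grip_width: 0.0
grasp_force: 4.1
```

```bash
python3 -c "from h import *; status()"
```

```text
t 17.33 tcp [ 0.5852 -0.089   0.1227] F [-0.1  0.7  9. ] tau [ 0.05  0.07 -0.01]
wrist fork rear y [0.0236, 0.0239, 0.0246, 0.0248] slope -0.0701 top@ridge 0.0375 lip 0.0291
top fork rear y [0.0259, 0.0233, 0.0247, 0.0283] base top z 0.067 1128
side fork rear y [0.023, 0.0186, None, None] base top z 0.066 70
```

Call:
{"op": "drive_tool", "data": {
  "increments": [
    [-0.0005, 0, 0.002, 0, 0, 0],
    [-0.0005, 0, 0.002, 0, 0, 0],
    [-0.0004, 0, 0.0015, 0, 0, 0],
    [0, 0, 0, 0, 0, 0]
  ]
}}

```text
t: 17.82
eef_pos: [0.5851, -0.0896, 0.1173]
eef_rot: [2.207, 2.23, -0.005]
wrist_force: [-0.3, 5.3, 8.9]
grip_width: -0.0002
grasp_force: 4.5
```

```bash
python3 -c "from h import *; status()"
```

```text
t 17.82 tcp [ 0.5851 -0.0896  0.1173] F [-0.3  5.3  8.9] tau [ 0.81  0.1  -0.02]
wrist fork rear y [0.0236, 0.0239, 0.0247, 0.0248] slope -0.0452 top@ridge 0.037 lip 0.0301
top fork rear y [0.0257, 0.0235, 0.0247, 0.0283] base top z 0.0682 1135
side fork rear y [0.0231, 0.0185, None, None] base top z 0.0673 55
```

Call:
{"op": "drive_tool", "data": {
  "increments": [
    [0.0006, 0, 0.0015, 0, 0, 0],
    [0.0003, 0, 0.0015, 0, 0, 0],
    [0, 0, 0, 0, 0, 0],
    [0, 0, 0, 0, 0, 0]
  ]
}}

```text
t: 18.3
eef_pos: [0.5854, -0.0895, 0.1148]
eef_rot: [2.206, 2.228, -0.006]
wrist_force: [-0.8, 2.0, 9.4]
grip_width: -0.0001
grasp_force: 4.9
```

```bash
python3 -c "from h import *; status()"
```

```text
t 18.3 tcp [ 0.5854 -0.0895  0.1148] F [-0.8  2.   9.4] tau [0.13 0.2  0.05]
wrist fork rear y [None, None, None, None] slope -0.0291 top@ridge 0.0375 lip 0.0316
top fork rear y [0.0492, 0.0495, 0.0512, 0.0522] base top z 0.0696 1137
side fork rear y [0.045, 0.0427, None, None] base top z 0.0687 41
```

The fork slid in: its rear edge moved from y = 0.024 to 0.049, about 25 mm. Now I'll ease the sander down.

Call:
{"op": "drive_tool", "data": {
  "increments": [
    [0, 0, -0.0015, 0, 0, 0],
    [0, 0, -0.0015, 0, 0, 0],
    [0.0002, 0, -0.0015, 0, 0, 0],
    [0.0002, 0, -0.0015, 0, 0, 0],
    [0.0002, 0, -0.0015, 0, 0, 0],
    [0.0002, 0, -0.0015, 0, 0, 0],
    [0.0002, 0, -0.0015, 0, 0, 0],
    [0.0002, 0, -0.0015, 0, 0, 0]
  ]
}}

```text
t: 19.12
eef_pos: [0.5852, -0.0886, 0.1263]
eef_rot: [2.206, 2.228, -0.007]
wrist_force: [-0.7, -1.4, 4.7]
grip_width: 0.0001
grasp_force: 2.1
```

Call:
{"op": "drive_tool", "data": {
  "increments": [
    [0.0002, 0, -0.002, 0, 0, 0],
    [0.0002, 0, -0.002, 0, 0, 0],
    [0.0002, 0, -0.002, 0, 0, 0],
    [0.0002, 0, -0.002, 0, 0, 0],
    [0.0002, 0, -0.002, 0, 0, 0],
    [0.0002, 0, -0.002, 0, 0, 0]
  ]
}}

```text
t: 19.62
eef_pos: [0.5848, -0.0867, 0.1378]
eef_rot: [2.207, 2.23, -0.008]
wrist_force: [-0.4, -0.7, -0.1]
grip_width: -0.0002
grasp_force: 0.2
```

```bash
python3 -c "from h import *; status()"
```

```text
t 19.62 tcp [ 0.5848 -0.0867  0.1378] F [-0.4 -0.7 -0.1] tau [ 0.01 -0.06  0.04]
wrist fork rear y [None, None, None, None] slope -0.1185 top@ridge 0.0431 lip 0.0317
top fork rear y [0.0492, 0.0494, 0.0512, 0.0523] base top z 0.0693 1142
side fork rear y [0.0445, 0.0421, None, None] base top z 0.0681 126
```

Call:
{"op": "drive_tool", "data": {
  "increments": [
    [0, 0, -0.02, 0, 0, 0],
    [0, 0, -0.025, 0, 0, 0],
    [0.02, 0, 0, 0, 0, 0],
    [0.02, 0, 0, 0, 0, 0],
    [0.018, -0.001, 0, 0, 0, 0],
    [0, 0, 0, 0, -0.118, 0],
    [0, 0, 0, 0, 0, 0],
    [0, 0, 0, 0, 0, 0]
  ],
  "gripper": 0.05
}}

```text
t: 20.43
eef_pos: [0.5832, -0.0278, 0.1822]
eef_rot: [2.145, 2.171, -0.132]
wrist_force: [-0.0, -0.2, 0.2]
grip_width: 0.0499
grasp_force: 0.0
```

```bash
python3 - <<'E'
from h import *
status(("wrist","g0"))
r,W,T,q,s,R=barfit("wrist")
print(s["eef_pos"],R.round(3).tolist())
for x in np.arange(-.06,.14,.03):
    p=T[(abs(T[...,0]-x)<.008)&(abs(T[...,1])<.025)&(T[...,2]<.135)&(T[...,2]>.08)]
    if len(p)>20: print(round(x,3),len(p),np.round(np.percentile(p,[5,50,95],axis=0)[:,1:],4).tolist())
H=hsv(r); red=((H[...,0]<8)|(H[...,0]>172))&(H[...,1]>120)&(abs(T[...,1])<.03)&(T[...,2]<.135)
print("red tool x",np.percentile(T[red][:,0],[0.5,99.5]))
E
```

```text
t 20.43 tcp [ 0.5832 -0.0278  0.1822] F [-0.  -0.2  0.2] tau [ 0.04 -0.02  0.03]
wrist fork rear y [0.0501, 0.0499, 0.0508, 0.0519] slope -0.1249 top@ridge 0.0435 lip 0.0318
top fork rear y [0.1097, None, None, 0.0874] base top z 0.0693 1141
side fork rear y [0.0459, 0.0418, 0.0433, 0.046] base top z 0.068 166
[ 0.58341163 -0.02937095  0.18233858] [[-0.009, 1.0, 0.001], [0.992, 0.009, -0.123], [-0.123, -0.0, -0.992]]
-0.06 565 [[-0.0105, 0.1203], [0.0012, 0.1212], [0.0121, 0.1222]]
-0.03 626 [[-0.0101, 0.1204], [0.0004, 0.1213], [0.0116, 0.1222]]
0.0 707 [[-0.0103, 0.1204], [0.0004, 0.1213], [0.0119, 0.1223]]
0.03 799 [[-0.0106, 0.1207], [0.0004, 0.1218], [0.0114, 0.1228]]
0.06 894 [[-0.0102, 0.1209], [0.0004, 0.1219], [0.0115, 0.123]]
0.09 1014 [[-0.0103, 0.1209], [0.0004, 0.122], [0.011, 0.1231]]
0.12 1182 [[-0.0105, 0.1209], [0.0004, 0.1221], [0.0107, 0.1233]]
red tool x [-0.07299838  0.02534551]
```

View pics/g0.png

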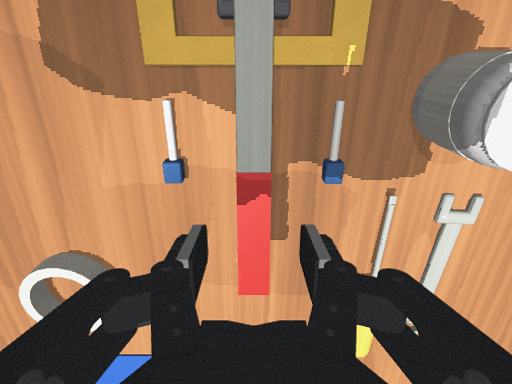

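The wrist view shows the fork cross piece now at row 50, close behind the block. The bar is centred between the fingers, with the red handle at (255,172) to (255,294). I'll regrasp it.

Call:
{"op": "drive_tool", "data": {
  "increments": [
    [0.004, 0.0004, 0.015, 0, 0, 0],
    [0.004, 0, 0.015, 0, 0, 0],
    [0.004, 0, 0.015, 0, 0, 0],
    [0, 0, 0.0113, 0, 0, 0],
    [0, 0, 0, 0, 0, 0]
  ]
}}

```text
t: 21.05
eef_pos: [0.5829, -0.0244, 0.1229]
eef_rot: [2.15, 2.169, -0.137]
wrist_force: [-0.8, -0.3, -0.7]
grip_width: 0.0499
grasp_force: 0.0
```

Call:
{"op": "drive_tool", "data": {
  "increments": [
    [0, 0, 0, 0, 0, 0],
    [0, 0, 0, 0, 0, 0],
    [0, 0, 0, 0, 0, 0],
    [0, 0, 0, 0, 0, 0],
    [0, 0, 0, 0, 0, 0]
  ],
  "gripper": 0.005,
  "force": 90
}}

```text
t: 21.47
eef_pos: [0.5841, -0.0241, 0.1259]
eef_rot: [2.144, 2.166, -0.133]
wrist_force: [0.7, -2.7, 0.8]
grip_width: 0.0204
grasp_force: 88.2
```

Call:
{"op": "drive_tool", "data": {
  "increments": [
    [0.0008, 0, -0.0014, 0, -0.01, 0],
    [0.0008, 0, -0.0014, 0, -0.01, 0],
    [0.0008, 0, -0.0014, 0, -0.01, 0],
    [0.0008, 0, -0.0014, 0, -0.01, 0],
    [0, 0, -0.001, 0, 0, 0],
    [0, 0, 0, 0, 0, 0]
  ]
}}

```text
t: 21.97
eef_pos: [0.5836, -0.0192, 0.1312]
eef_rot: [2.124, 2.147, -0.175]
wrist_force: [1.2, 0.4, -1.8]
grip_width: 0.0199
grasp_force: 88.3
```

```bash
python3 -c "from h import *; status()"
```

```text
t 21.97 tcp [ 0.5836 -0.0192  0.1312] F [ 1.2  0.4 -1.8] tau [ 0.26 -0.07 -0.04]
wrist fork rear y [0.0501, 0.0501, 0.0509, 0.0518] slope -0.1575 top@ridge 0.0446 lip 0.0309
top fork rear y [0.127, None, None, 0.1054] base top z 0.0693 1141
side fork rear y [0.0449, 0.0433, None, 0.0439] base top z 0.0681 160
```

Call:
{"op": "drive_tool", "data": {
  "increments": [
    [0.0004, 0, -0.0014, 0, -0.01, 0],
    [0.0004, 0, -0.0014, 0, -0.01, 0],
    [0.0004, 0, -0.0014, 0, -0.01, 0],
    [-0.006, 0, 0, 0, 0, 0],
    [-0.008, 0, 0, 0, 0, 0],
    [-0.008, 0, 0, 0, 0, 0],
    [0, 0, 0, 0, 0, 0]
  ]
}}

```text
t: 22.7
eef_pos: [0.5841, -0.0414, 0.1399]
eef_rot: [2.109, 2.127, -0.206]
wrist_force: [0.6, -0.8, -2.2]
grip_width: 0.0202
grasp_force: 88.3
```

```bash
python3 -c "from h import *; status()"
```

```text
t 22.7 tcp [ 0.5841 -0.0414  0.1399] F [ 0.6 -0.8 -2.2] tau [ 0.08 -0.02  0.04]
wrist fork rear y [0.0493, 0.0496, 0.0503, 0.0505] slope -0.1904 top@ridge 0.0447 lip 0.029
top fork rear y [0.1069, None, None, 0.0849] base top z 0.0693 1139
side fork rear y [0.045, 0.0435, 0.044, 0.0458] base top z 0.0677 176
```

Call:
{"op": "drive_tool", "data": {
  "increments": [
    [-0.01, 0, -0.0005, 0, 0, 0],
    [-0.012, 0, -0.0005, 0, 0, 0],
    [-0.015, 0, -0.001, 0, 0, 0],
    [-0.01, 0, -0.02, 0, 0, 0],
    [-0.01, 0, -0.03, 0, 0, 0],
    [0, 0, -0.03, 0, 0.06, 0],
    [0, 0, -0.02, 0, 0.065, 0],
    [0, 0, 0, 0, 0.067, 0]
  ]
}}

```text
t: 23.52
eef_pos: [0.5853, -0.0774, 0.2559]
eef_rot: [2.203, 2.228, 0.006]
wrist_force: [0.1, 0.2, -2.6]
grip_width: 0.0203
grasp_force: 88.7
```

```bash
python3 -c "from h import *; status(('side','i0'))"
```

```text
t 23.52 tcp [ 0.5853 -0.0774  0.2559] F [ 0.1  0.2 -2.6] tau [-0.28 -0.06 -0.03]
wrist fork rear y [0.05, 0.0498, 0.0506, 0.051] 
top fork rear y [0.0498, 0.0495, 0.0521, 0.0523] base top z 0.0693 1135
side fork rear y [0.0445, 0.0441, 0.0438, 0.0465] base top z 0.0682 157
```

Call:
{"op": "drive_tool", "data": {
  "increments": [
    [-0.0298, -0.0149, 0, 0, 0, 0],
    [-0.0298, -0.0149, 0, 0, 0, 0],
    [-0.0298, -0.0149, 0, 0, 0, 0],
    [-0.0298, -0.0149, 0, 0, 0, 0],
    [-0.0298, -0.0149, 0, 0, 0, 0]
  ]
}}

```text
t: 24.08
eef_pos: [0.5101, -0.2278, 0.2501]
eef_rot: [2.209, 2.233, -0.008]
wrist_force: [0.7, -0.4, -2.4]
grip_width: 0.0204
grasp_force: 88.8
```

Call:
{"op": "drive_tool", "data": {
  "increments": [
    [-0.0298, -0.0149, 0, 0, 0, 0],
    [-0.0298, -0.0149, 0, 0, 0, 0],
    [-0.0298, -0.0149, 0, 0, 0, 0],
    [-0.0298, -0.0149, 0, 0, 0, 0],
    [-0.0298, -0.0149, 0, 0, 0, 0],
    [0, 0, 0, 0, 0, 0]
  ]
}}

```text
t: 24.58
eef_pos: [0.4356, -0.381, 0.2503]
eef_rot: [2.214, 2.227, -0.01]
wrist_force: [-0.3, 0.5, -3.1]
grip_width: 0.0201
grasp_force: 88.8
```

Call:
{"op": "drive_tool", "data": {
  "increments": [
    [0, 0, 0, 0, 0, 0.1122],
    [0, 0, 0, 0, 0, 0.1122],
    [0, 0, 0, 0, 0, 0.1122],
    [0, 0, 0, 0, 0, 0.1122],
    [0, 0, 0, 0, 0, 0.1122],
    [0, 0, 0, 0, 0, 0.1122],
    [0, 0, 0, 0, 0, 0.1122]
  ]
}}

```text
t: 25.17
eef_pos: [0.4381, -0.376, 0.2505]
eef_rot: [2.898, 1.209, -0.006]
wrist_force: [-0.7, -0.2, -3.9]
grip_width: 0.0203
grasp_force: 88.8
```

Call:
{"op": "drive_tool", "data": {
  "increments": [
    [0, 0, 0, 0, 0, 0.1122],
    [0, 0, 0, 0, 0, 0.1122],
    [0, 0, 0, 0, 0, 0.1122],
    [0, 0, 0, 0, 0, 0.1122],
    [0, 0, 0, 0, 0, 0.1122],
    [0, 0, 0, 0, 0, 0.1122],
    [0, 0, 0, 0, 0, 0.1122],
    [0, 0, 0, 0, 0, 0]
  ]
}}

```text
t: 25.83
eef_pos: [0.4381, -0.376, 0.2506]
eef_rot: [3.139, 0.01, -0.004]
wrist_force: [0.0, 0.6, -3.0]
grip_width: 0.0202
grasp_force: 88.8
```

```bash
python3 - <<'E'
from h import *
r,W,T,q,s,R=barfit("wrist"); print(s["eef_pos"],R.round(3).tolist())
for x in np.arange(-.06,.2,.03):
    p=T[q&(abs(T[...,0]-x)<.015)]
    if len(p): print(round(x,3),len(p),np.round(np.percentile(p,[5,50,95],axis=0)[:,1:],4).tolist())
print(lm("wrist","bar"),lm("wrist","mat"))
r=env.capture("side");print(lm("side","bar"),lm("side","bar_tip"))
E
```

```text
[ 0.43806317 -0.37596882  0.25056832] [[1.0, 0.007, -0.003], [0.007, -1.0, -0.003], [-0.003, 0.003, -1.0]]
-0.06 390 [[-0.0106, 0.0647], [0.0004, 0.0656], [0.0113, 0.0665]]
-0.03 1947 [[-0.0105, 0.0651], [0.0003, 0.066], [0.0109, 0.067]]
0.0 3774 [[-0.0198, 0.0413], [-0.0002, 0.066], [0.0198, 0.0678]]
0.03 2636 [[-0.0108, 0.0671], [-0.0002, 0.0682], [0.0106, 0.0693]]
0.06 3103 [[-0.011, 0.0679], [-0.0003, 0.069], [0.0105, 0.0701]]
0.09 3712 [[-0.0111, 0.0687], [-0.0003, 0.0699], [0.0104, 0.0711]]
0.12 1376 [[-0.0112, 0.0693], [-0.0003, 0.0704], [0.0102, 0.0716]]
[([0.5038, -0.3752, 0.1695], 0.92)] []
[([0.5027, -0.3748, 0.1708], 0.86)] [([0.6516, -0.3741, 0.1687], 0.65)]
```

Call:
{"op": "drive_tool", "data": {
  "increments": [
    [0, 0.0015, 0.02, 0, 0.03, 0],
    [0, 0, 0.035, 0, 0, 0],
    [0, 0, 0.035, 0, 0, 0],
    [0, 0, 0.03, 0, 0, 0],
    [0, 0, 0.02, 0, 0, 0],
    [0, 0, 0.012, 0, 0, 0],
    [0, 0, 0.008, 0, 0, 0],
    [0, 0, 0.005, 0, 0, 0]
  ]
}}

```text
t: 26.8
eef_pos: [0.4427, -0.3782, 0.0859]
eef_rot: [3.139, 0.017, 0.046]
wrist_force: [0.2, -0.6, -3.3]
grip_width: 0.0202
grasp_force: 88.8
```

Call:
{"op": "drive_tool", "data": {
  "increments": [
    [0, 0, 0.002, 0, 0, 0],
    [0, 0, 0.002, 0, 0, 0],
    [0, 0, 0, 0, 0, 0]
  ]
}}

```text
t: 27.05
eef_pos: [0.443, -0.3784, 0.0832]
eef_rot: [3.137, 0.017, 0.048]
wrist_force: [0.3, 0.1, -3.2]
grip_width: 0.0205
grasp_force: 88.8
```

Call:
{"op": "drive_tool", "data": {
  "increments": [
    [-0.004, 0, 0.001, 0, 0, 0],
    [0, 0, 0.001, 0, 0, 0],
    [0, 0, 0, 0, 0, 0]
  ]
}}

```text
t: 27.3
eef_pos: [0.4386, -0.3784, 0.0811]
eef_rot: [3.138, 0.016, 0.047]
wrist_force: [-1.4, 0.4, 0.1]
grip_width: 0.0203
grasp_force: 89.2
```

Call:
{"op": "drive_tool", "data": {
  "increments": [
    [0, 0, 0.001, 0, 0, 0],
    [0, 0, 0.0005, 0, 0, 0],
    [0, 0, 0, 0, 0, 0]
  ]
}}

```text
t: 27.55
eef_pos: [0.4387, -0.3784, 0.081]
eef_rot: [3.137, 0.017, 0.047]
wrist_force: [-7.6, 3.4, 14.7]
grip_width: 0.0201
grasp_force: 91.3
```

Contact has been made. I'll release and retreat.

Call:
{"op": "drive_tool", "data": {
  "increments": [
    [0, 0, -0.001, 0, 0, 0],
    [0, 0, 0, 0, 0, 0],
    [0, 0, 0, 0, 0, 0],
    [0, 0, 0, 0, 0, 0],
    [0, 0, 0, 0, 0, 0]
  ],
  "gripper": 0.05
}}

```text
t: 27.97
eef_pos: [0.439, -0.3783, 0.08]
eef_rot: [3.138, 0.016, 0.047]
wrist_force: [-0.2, 0.2, 0.8]
grip_width: 0.0499
grasp_force: 0.0
```

Call:
{"op": "drive_tool", "data": {
  "increments": [
    [0, 0, -0.01, 0, 0, 0],
    [0, 0, -0.025, 0, 0, 0],
    [0, 0, -0.035, 0, 0, 0],
    [0, 0, -0.035, 0, 0, 0],
    [0, 0, -0.035, 0, 0, 0],
    [0, 0, -0.03, 0, 0, 0],
    [0, 0, 0, 0, 0, 0]
  ]
}}

```text
t: 28.55
eef_pos: [0.4346, -0.3788, 0.2571]
eef_rot: [3.129, 0.017, 0.058]
wrist_force: [0.7, -1.4, -0.2]
grip_width: 0.0501
grasp_force: 0.0
```

```bash
python3 - <<'E'
from h import *
status(("side","k0"))
W=cloud(env.capture("top"))
print([(c,t,lm(c,t)) for c in("top","side") for t in ("bar","bar_tip","mat","sander","tape","tin")])
r=env.capture("wrist"); W=cloud(r); H=hsv(r)
for x in (.38,.42,.46,.5,.54):
    p=W[(abs(W[...,0]-x)<.008)&(abs(W[...,1]+.378)<.008)]; print(x,np.median(p,0).round(4) if len(p) else None)
E
```

```text
t 28.55 tcp [ 0.4346 -0.3788  0.2571] F [ 0.7 -1.4 -0.2] tau [-0.01  0.03 -0.03]
wrist fork rear y [None, None, None, None] 
top fork rear y [0.0493, 0.0495, 0.0512, 0.0522] base top z 0.0692 1140
side fork rear y [None, None, 0.0454, 0.0467] base top z 0.0669 12
[('top', 'bar', [([0.5065, -0.3778, 0.0032], 0.89)]), ('top', 'bar_tip', [([0.7778, -0.1496, 0.0024], 0.45)]), ('top', 'mat', [([0.503, -0.375, 0.0036], 0.74)]), ('top', 'sander', [([0.5835, 0.2788, 0.0039], 0.81), ([0.5069, -0.3785, 0.0025], 0.66)]), ('top', 'tape', [([0.3912, -0.1767, -0.0001], 0.56)]), ('top', 'tin', [([0.7504, 0.0219, 0.0012], 0.57), ([0.5821, 0.279, 0.005], 0.47)]), ('side', 'bar', [([0.5047, -0.3768, 0.0008], 0.96)]), ('side', 'bar_tip', [([0.6565, -0.3781, 0.0073], 0.89)]), ('side', 'mat', [([0.5036, -0.378, 0.0051], 0.62)]), ('side', 'sander', []), ('side', 'tape', [([0.3928, -0.1786, 0.0027], 0.59)]), ('side', 'tin', [([0.749, 0.0255, -0.0005], 0.63)])]
0.38 [ 0.3803 -0.3777  0.0142]
0.42 [ 0.4201 -0.3773  0.0142]
0.46 [ 0.4584 -0.38    0.0143]
0.5 [ 0.5007 -0.3775  0.0139]
0.54 [ 0.5401 -0.3781  0.0139]
```

View pics/k0.png

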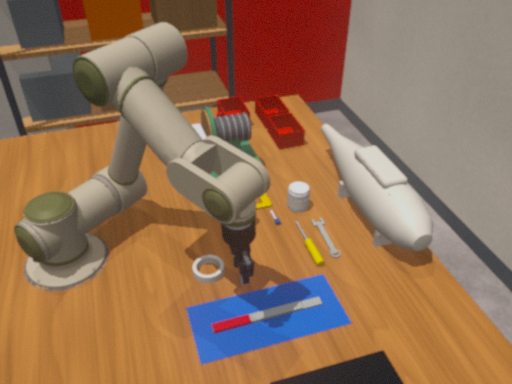

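The bar lies flat at the middle of the mat, from (213,327) to (322,300). The fork is in, nothing else has moved, and the gripper is clear.

```bash
python3 -c "from workcell import env; print(env.hand_in())"
```

```text
the job is handed in; nothing more can be done
None
```

The job is handed in at about 29 s: the sander's front stands on the fully inserted fork and the bar lies flat at the middle of the blue mat. The tape and tin measured unmoved and the rest looked undisturbed; the hand-in returned no verdict.

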